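# Clear the leftover tiles back to stock

## Task

Clear the five leftover tiles off the bench: lay each whole tile flat on the stock pile of its own shape, centred on the pile and turned to line up with it (both metro tiles go on the metro pile, one on the other), and put the broken piece in the scrap tub. Set the whole tiles down gently, do not let them drop, and leave the float and the spreader where they are.

Things in the scene. Friction and masses are not known exactly. Their poses are not given: they have to be found in the camera images.
- square_mid (a point): loose square tile, 48 x 48 mm, lies flat on the bench, glazed face up, off-white glaze on a tan biscuit back, 12 mm thick. The point is its centre, half-way up (6 mm above its underside); x and y run square to its sides, z up
- hexagon_mid (a point): loose regular hexagon tile, 50 mm across flats, 58 mm across corners, lies flat on the bench, glazed face up, off-white glaze on a tan biscuit back, 12 mm thick. The point is its centre, half-way up; x is square to one pair of flats (the other pairs at 60 and 120 degrees to it), y points to a corner, z up
- metro_a_mid (a point): loose whole metro (brick-shaped) tile, 100 x 50 mm, lies flat on the bench, glazed face up, off-white glaze on a tan biscuit back, 12 mm thick. The point is its centre, half-way up; x along its 100 mm length, y across its 50 mm width, z up
- metro_b_mid (a point): a second loose whole metro tile, the same as metro_a: 100 x 50 mm, lies flat on the bench, glazed face up, off-white glaze on a tan biscuit back, 12 mm thick. The point is its centre, half-way up; x along its length, y across its width, z up
- broken_mid (a point): loose broken metro tile, lies flat on the bench, glazed face up, off-white glaze on a tan biscuit back, 12 mm thick. Its long sides are parallel, 50 mm apart; one end is square (x = -32 mm), the other snapped off at a slant: the side at y = -25 mm ends at x = 14 mm, that at y = 25 mm at x = 38 mm. The point is near its centre of mass, half-way up; x along the long sides, z up
- square_pile (a point): low grey plastic tray, 124 x 84 mm, rim 18 mm above the bench, fixed to the bench; in its middle stands a fixed pile of three square tiles 48 x 48 x 12 mm, neat to 1 mm. The point is the centre of the pile's top face, 39 mm above the bench; x along the tray's 124 mm side and one pair of tile sides, z up
- hexagon_pile (a point): low grey plastic tray, 124 x 84 mm, rim 18 mm above the bench, fixed to the bench; in its middle stands a fixed pile of three hexagon tiles 50 mm across flats. The point is the centre of the pile's top face, 39 mm above the bench; x along the tray's 124 mm side and square to one pair of flats, z up
- metro_pile (a point): low grey plastic tray, 124 x 84 mm, rim 18 mm above the bench, fixed to the bench; in its middle stands a fixed pile of two metro tiles 100 x 50 x 12 mm. The point is the centre of the pile's top face, 27 mm above the bench; x along the tray's 124 mm side and the tiles' length, z up
- scrap_tub: round grey plastic scrap tub, open at the top, fixed to the bench: 148 mm across the rim outside, 140 mm inside, 55 mm high, narrowing to 124 mm at the foot, floor 5 mm thick with a few flat shards up to 12 mm thick on it. Origin at the centre of its underside, z up
- grout_float: bystander, to be left alone: grout float, dark green rubber sole 240 x 95 mm along its x and y, wooden handle along x, 75 mm high in all. Origin under its centre
- spreader: bystander, to be left alone: yellow plastic notched spreader lying flat, 108 x 120 mm, 4 mm thick with a 12 mm back. Origin near its centre

How it is judged:
By the outcome, as a careful person would: the job done as asked, in the order asked, and still so for the second after the job is handed in, with the robot touching nothing.
It also fails if it takes over 128 s, if anything falls off the work surface, if the arm or the gripper's body presses on something with over 40 N, if the wrist force passes 120 N, or if a joint passes its speed limit or range.

## Robot

A 6-joint arm with a two-finger parallel gripper is mounted at the origin on the work surface. World frame = base frame: x ahead of the robot, y to its left, z up, the work surface at z = 0. Lengths are in m, angles in rad, forces in N, time in s.
With the tool pointing down it reaches from about 0.3 to 0.75 m from the base axis. Payload 8.5 kg.
Tool frame: the origin (TCP) lies midway between the tips of the shut fingers; the grasp point (between the pads) lies behind it (r.grip_depth is the z of the grasp point in the tool frame, in m); z points along the fingers, y is the line along which they close (so a half turn about z gives the same grasp; the last joint's range is limited). The gripper opens to 88 mm and grips with 3 to 60 N. Pads are 18 mm wide; open, the fingers measure 123 mm over their backs; the gripper's body (75 mm by 187 mm) begins 45 mm behind the grasp point.
Start: joints at [-1.412, 0.381, 1.297, -0, 1.464, -0.215], TCP at [0.201, -0.512, 0.239] pointing down, gripper open.
Joint ranges: [-3.11, 3.11], [-0.89, 2.33], [0.22, 2.48], [-1.42, 4.56], [0.17, 2.85], [-2.88, 2.88]. Speed limits (rad/s): [2.39, 2.39, 3.14, 3.14, 3.14, 3.14].

## Interface

Orientations are given as a unit quaternion [w, x, y, z].
In Python, from bench import r gives the robot as it stands. The module is installed in compiled form; this text tells all that it offers.
- The arm moves only by the shell command python3 -m jog 'ROWS' [OPENING] [FORCE]. ROWS is JSON, a list that holds one entry, the list of rows, each a list of 4 numbers: the shift along the world's x, y, z in units of 0.4 m (1.0 is 0.4 m), then the turn about the world's z in units of 0.5 rad (1.0 is 0.5 rad). In form: [[[dx, dy, dz, turn], ...]]. A call has 1 to 10 rows; each row shifts and turns the commanded pose from where the row before left it; what a row does not reach is not made up. A row lasts 1/8 s, in which the tool goes at most 62.5 mm and 10.7 degrees, less where a joint would pass 70% of its speed; a pose out of reach is approached as far as the arm can. A call with a number of a shift or a turn outside -1 to 1 is refused whole. A call with a gripper value outside its range is refused whole. OPENING is the opening, from -1 (shut) to 1 (fully open), set as the call begins (- or left out, the last holds). The fingers move at their own pace and stop on an object; FORCE is the grip in N (left out, the last holds). Time passes only in rows, so rows that do not move let the fingers close. It gives the time, the measured TCP pose, the force, the opening and the grip force at its end, in the units of the state.
- r.state(): the state, without advancing time (a new reading comes with each control period).
- r.camera(name): name is "scene" or "top" or "wrist"; returns the picture (400x640x3 uint8, red, green, blue); there is no depth.
- r.camera_model(name): a dict with "fx", "fy", "cx", "cy" (pixels), "rvec" (rotation vector, rad) and "tvec" (3), from world to camera coordinates, as OpenCV has them; the wrist camera has in their place "mount" (4x4, takes a point from camera to tool coordinates, whose origin is the TCP and whose axes are the flange's). Camera axes: x right, y down, z forward; pixel columns grow to the right and rows downward; lengths in m; the calibration is good to about 2 mm. A picture is of the moment at which its call begins: read the wrist's pose just before it. camera_model takes no time and is no camera call.
- r.finish_job(): hands the job in; it is judged then, once.
Trained networks look in the newest picture that a camera, given by its name, has taken for a name from the list of things; names that differ only in an ending like _2 or _b are one class to them, and where a whole thing is asked for, a point or a joint stands for the part that bears it (a point fixed in the world has none). Each returns a list of dicts, best first, with "confidence" (0 to 1); they miss things now and then, are a little off and sometimes report something else, mostly with a low value. They report only what shows in the picture. A call takes as long as a camera call.
- r.boxes_of(query, camera): "location" ([x, y, z] in m, in world coordinates, good to about 4 mm: the middle of the surface that is visible of it).
- r.silhouettes(query, camera): "pixels" (400x640 bool, what is visible of it).
The state is a dict: "t": time; "joints": joint angles; "joint_vel": joint speeds; "effort": joint torques, N m; "position": TCP position; "tcp_rot": TCP orientation; "ft_force": force on the tool from outside, world axes, zero at the start; "moment": the same for the moment, N m; "gripper_width": opening from 0.0 (shut) to 1.0 (fully open); "finger_force": force on a finger pad.
Only numpy, scipy, OpenCV 4.12 (cv2) and the standard library are available. Lean on these libraries where they do the work, as an engineer would, in place of code of your own. Each camera call takes 0.05 s, during which the arm holds its last target. There are 200 camera calls.

## Working session

There is one attempt and no reset: what is moved stays moved. The work goes in short steps, Python scripts to look and compute and a shell command to move; the robot and the scene stay as the last step left them, time stands still between calls to the robot, and variables do not carry over. Pictures are saved under pics/ and viewed, at most 14 in all, crops included, and the job is handed in when it is done.

```bash
mkdir -p pics; python3 - <<'E'
from bench import r
import cv2
print(r.state()); print(r.grip_depth)
for n in("top","scene","wrist"):
    im=r.camera(n); cv2.imwrite(f"pics/{n}0.png",im[:,:,::-1]); print(n,r.camera_model(n))
E
```

```text
{'t': 0.0, 'joints': array([-1.41229351e+00,  3.81188774e-01,  1.29825645e+00,  1.13743983e-05,
        1.46363837e+00, -2.15302331e-01]), 'joint_vel': array([ 0.0003069 ,  0.00030478,  0.00064507, -0.00013296, -0.00211587,
        0.00134407]), 'effort': array([-2.63980919e-04, -4.37935245e+01, -2.24558526e+01,  7.12727755e-02,
        3.52971128e-02, -9.50737149e-05]), 'position': array([ 0.20079059, -0.51172588,  0.23814312]), 'tcp_rot': array([-7.45008641e-04,  9.82584340e-01,  1.85815656e-01,  2.68201573e-05]), 'ft_force': array([0.0703176 , 0.09336971, 0.82172048]), 'moment': array([-0.01650499, -0.0087775 , -0.05213476]), 'finger_force': 0.0, 'gripper_width': 1.0004516291973322}
-0.0187
top {'fx': 439.90916679843525, 'fy': 439.90916679843525, 'cx': 324.1391350989122, 'cy': 193.96466106528032, 'rvec': array([ 2.13547051, -2.19538421,  0.11495704]), 'tvec': array([0.00490426, 0.53292889, 1.32252452])}
scene {'fx': 380.09145370731295, 'fy': 380.09145370731295, 'cx': 320.96621343246693, 'cy': 202.1397259094367, 'rvec': array([ 2.43199835,  0.88879025, -0.26789526]), 'tvec': array([-0.43395143, -0.25823573,  1.44962225])}
wrist {'fx': 311.50117534062076, 'fy': 311.50117534062076, 'cx': 318.5083930473011, 'cy': 200.77741175465363, 'mount': array([[-1.26408630e-03, -9.49197745e-01, -3.14677682e-01,
         8.08350485e-02],
       [ 9.99999071e-01, -1.03957272e-03, -8.81298746e-04,
        -3.95900314e-04],
       [ 5.09396448e-04, -3.14678504e-01,  9.49198177e-01,
        -1.46226013e-01],
       [ 0.00000000e+00,  0.00000000e+00,  0.00000000e+00,
         1.00000000e+00]])}
```

View pics/top0.png

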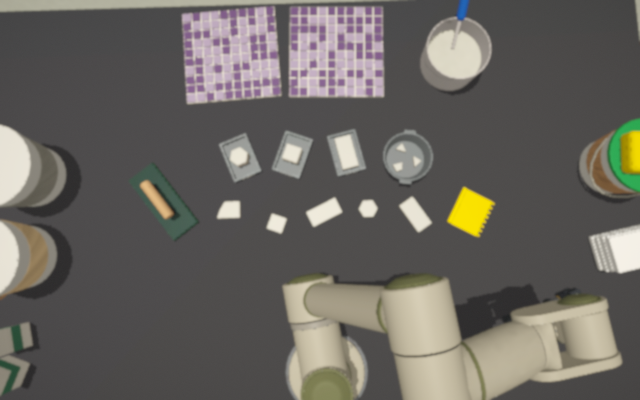

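View pics/scene0.png

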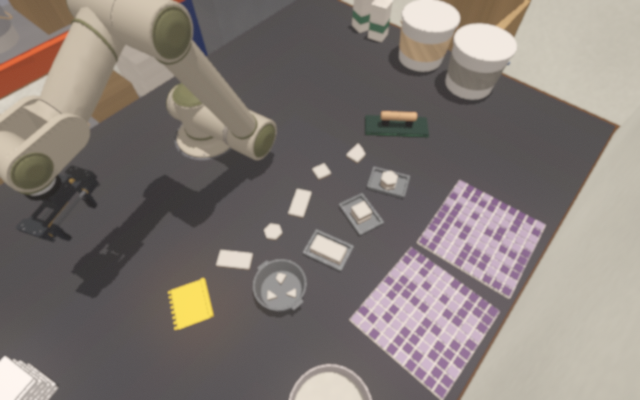

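The top view shows, left to right, the broken piece (229,209), square (277,223), metro (324,212), hexagon (368,208) and metro (415,214). Above them are the hexagon pile (239,157), square pile (292,153), metro pile (346,151) and tub (408,157). I'll measure these from the silhouettes.

```bash
cat > h.py <<'E'
from bench import r
import cv2, numpy as np
from scipy.spatial.transform import Rotation as R
def ext(cam,st=None):
    m=r.camera_model(cam); K=(m["fx"],m["fy"],m["cx"],m["cy"])
    if "mount" in m:
        q=st["tcp_rot"]; T=np.eye(4); T[:3,:3]=R.from_quat(np.r_[q[1:],q[0]]).as_matrix(); T[:3,3]=st["position"]
        T=T@m["mount"]; return K,T[:3,:3],T[:3,3]
    Rm=R.from_rotvec(m["rvec"]).as_matrix(); return K,Rm.T,-Rm.T@m["tvec"]
def toworld(px,E,z):
    K,Rw,c=E; px=np.asarray(px,float).reshape(-1,2)
    d=np.c_[(px[:,0]-K[2])/K[0],(px[:,1]-K[3])/K[1],np.ones(len(px))]@Rw.T
    return (c+d*((z-c[2])/d[:,2])[:,None])[:,:2]
def topix(P,E):
    K,Rw,c=E; q=(np.asarray(P)-c)@Rw; return np.c_[q[:,0]/q[:,2]*K[0]+K[2],q[:,1]/q[:,2]*K[1]+K[3]]
def rect(mask,E,z):
    cs,_=cv2.findContours(mask.astype(np.uint8),cv2.RETR_EXTERNAL,cv2.CHAIN_APPROX_NONE)
    c=max(cs,key=cv2.contourArea)
    w=toworld(c,E,z); (x,y),(a,b),t=cv2.minAreaRect((w*1e3).astype(np.float32))
    if a<b: a,b,t=b,a,t+90
    return np.round([x,y,a,b,(t+90)%180-90],1)
E
python3 - <<'E'
from h import *
for cam in("top","scene"):
    r.camera(cam); E=ext(cam)
    for n,z in(("square_mid",.012),("hexagon_mid",.012),("metro_a_mid",.012),("broken_mid",.012),("square_pile",.039),("hexagon_pile",.039),("metro_pile",.027),("scrap_tub",.055),("grout_float",.03),("spreader",.004)):
        for s in r.silhouettes(n,cam):
            if s["confidence"]>.3: print(cam,n,round(s["confidence"],2),s["pixels"].sum(),rect(s["pixels"],E,z))
        for s in r.boxes_of(n,cam):
            if s["confidence"]>.3:print("   box",round(s["confidence"],2),np.round(s["location"],3))
print(r.state()["t"])
E
```

```text
top square_mid 0.63 258 [449.1 138.   52.9  47.7  70. ]
   box 0.75 [0.45  0.137 0.013]
   box 0.5 [ 0.651 -0.268  0.008]
top hexagon_mid 0.71 1985 [ 648.1 -275.3  155.4  154.4   31.2]
top hexagon_mid 0.64 197 [ 488.8 -143.    46.6   46.6   88.4]
   box 0.6 [ 0.486 -0.142  0.012]
top metro_a_mid 0.98 625 [ 466.9 -287.8  106.4   59.5   34.3]
   box 0.69 [ 0.464 -0.289  0.015]
top broken_mid 0.73 297 [496.  284.5  64.9  49.7  88.4]
top broken_mid 0.62 518 [480.8  -7.7  98.5  51.3 -64.9]
   box 0.53 [0.496 0.287 0.008]
top square_pile 0.95 1126 [659.   84.4 131.2  88.  -19.2]
top square_pile 0.34 2398 [525.5 480.7 237.5  96.2  36.8]
   box 0.96 [0.666 0.085 0.01 ]
   box 0.59 [0.496 0.285 0.008]
top hexagon_pile 0.97 1188 [652.9 246.9 131.8  91.2  21.4]
top hexagon_pile 0.72 1170 [660.1  84.2 128.3  88.6 -19.7]
   box 0.62 [0.66  0.252 0.004]
top metro_pile 0.69 1186 [663.3 -82.3 131.3  89.5  13.5]
   box 0.74 [ 0.666 -0.081  0.016]
top scrap_tub 0.95 1946 [ 640.9 -266.2  148.8  145.8  -47. ]
top scrap_tub 0.52 495 [478.4  -8.9  97.9  47.  -65. ]
   box 0.6 [ 0.65  -0.271  0.008]
   box
[... 708 characters left out ...]
.2]
   box 0.79 [0.669 0.084 0.014]
   box 0.51 [0.664 0.247 0.012]
scene hexagon_pile 0.57 868 [666.3 229.9 128.9  97.5  20.9]
   box 0.7 [0.663 0.248 0.014]
scene metro_pile 0.9 1193 [666.7 -87.7 129.9  94.3  13.3]
   box 0.81 [ 0.668 -0.087  0.014]
scene scrap_tub 0.76 2199 [ 640.3 -268.2  147.1  146.5   40.1]
   box 0.61 [ 0.629 -0.264  0.01 ]
   box 0.58 [0.456 0.133 0.01 ]
   box 0.36 [ 0.467 -0.29   0.008]
scene grout_float 0.67 1477 [531.1 481.  240.2 136.2  37.4]
scene grout_float 0.47 413 [491.  -19.4 103.5  50.2 -64.4]
   box 0.82 [0.534 0.482 0.015]
scene spreader 0.85 1544 [ 466.7 -463.2  124.7  108.6  -28.9]
   box 0.67 [ 0.474 -0.466 -0.001]
   box 0.4 [0.499 0.277 0.014]
2.25
```

```bash
python3 -m jog '[[[0.111,0.093,0,0.075],[0.111,0.093,0,0.075],[0.111,0.093,0,0.075],[0.111,0.093,0,0.075],[0.111,0.093,0,0.075],[0.111,0.093,0,0.075],[0,0,0,0],[0,0,0,0],[0,0,0,0]]]' 1 20; python3 - <<'E'
from h import *
st=r.state(); im=r.camera("wrist"); cv2.imwrite("pics/w1.png",im[:,:,::-1]); print(st["position"],st["tcp_rot"],st["t"])
E
```

```text
t: 3.38
position: [0.4664, -0.2898, 0.2388]
tcp_rot: [0.0, 0.956, 0.294, -0.0]
ft_force: [0.4, 0.5, -0.1]
gripper_width: 1.0
finger_force: 0.0
[ 0.46639752 -0.28981349  0.2387922 ] [ 5.30205555e-05  9.55810422e-01  2.93983718e-01 -8.92115339e-05] 3.375
```

View pics/w1.png

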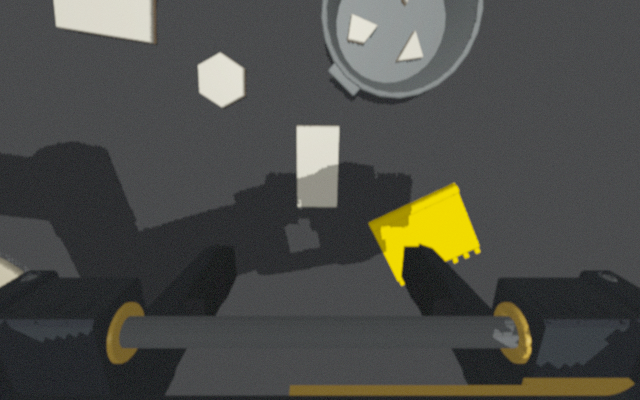

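```bash
cat >> h.py <<'E'
def look(name,targets,thr=115,crop=None):
    """targets: list of (x,y,z of visible face) in m -> rect of white blob nearest"""
    st=r.state(); im=r.camera("wrist"); cv2.imwrite(f"pics/{name}.png",im[:,:,::-1]); E=ext("wrist",st)
    hsv=cv2.cvtColor(cv2.GaussianBlur(im,(3,3),0),cv2.COLOR_RGB2HSV)
    m=((hsv[...,2]>thr)&(hsv[...,1]<75)).astype(np.uint8)
    n,lab,s,c=cv2.connectedComponentsWithStats(m)
    q=st["tcp_rot"]; a=np.degrees(2*np.arctan2(q[2],q[1]))-90
    print("tcp",np.round(st["position"]*1e3,1),"close dir",round((a+90)%180-90,1),"j6",round(st["joints"][5],2),"t",st["t"])
    out=[]
    for x,y,z in targets:
        p=topix([[x,y,z]],E)[0]
        ok=[i for i in range(1,n) if s[i,4]>150]
        i=min(ok,key=lambda i:np.hypot(*(c[i]-p)))
        o=rect(lab==i,E,z); out.append(o); print("exp px",p.round(),"got",c[i].round(),s[i,4],o)
    return out
E
python3 - <<'E'
from h import *
look("w2",[(.467,-.289,.012),(.489,-.144,.012)])
E
```

```text
tcp [ 466.4 -289.8  238.8] close dir -55.8 j6 0.2 t 3.425
exp px [319. 167.] got [317. 164.] 3406 [ 464.7 -287.8  102.6   51.4   32.8]
exp px [223.  79.] got [221.  80.] 2025 [ 486.7 -142.7   57.7   52.2   29.8]
```

```bash
python3 -m jog '[[[-0.003,0.004,-0.15,-0.05],[0,0,-0.15,0],[0,0,-0.15,0],[0,0,-0.08,0],[0,0,-0.04,0],[0,0,-0.017,0],[0,0,0,0]]]' 0.7 ; python3 -m jog '[[[0,0,0,0],[0,0,0,0],[0,0,0,0],[0,0,0,0],[0,0,0,0]]]' -1 25
```

```text
t: 4.35
position: [0.4663, -0.2877, 0.0047]
tcp_rot: [0.001, 0.959, 0.283, 0.0]
ft_force: [-0.4, -0.5, -0.2]
gripper_width: 0.842
finger_force: 0.0
t: 4.97
position: [0.4662, -0.2874, 0.0044]
tcp_rot: [0.0, 0.959, 0.283, 0.0]
ft_force: [0.3, 1.4, 5.9]
gripper_width: 0.561
finger_force: 25.0
```

```bash
python3 -m jog '[[[0,0,0.04,0],[0,0,0.15,0],[0,0,0.15,0],[0,0,0.15,0],[0.06,0.11,0,-0.17],[0.06,0.11,0,-0.17],[0.06,0.11,0,-0.17],[0.06,0.11,0,-0.17],[0,0,0,0],[0,0,0,0]]]'; python3 - <<'E'
from h import *
look("w3",[(.665,-.084,.027),(.66,.084,.039),(.66,.247,.039)])
E
```

```text
t: 6.22
position: [0.5616, -0.1114, 0.2003]
tcp_rot: [0.0, 0.993, 0.117, -0.0]
ft_force: [-0.3, -0.8, -1.4]
gripper_width: 0.563
finger_force: 25.0
tcp [ 561.6 -111.4  200.3] close dir -76.6 j6 0.93 t 6.225
exp px [316.  68.] got [314.  70.] 11891 [660.3 -81.5 120.3  88.   13.4]
exp px [128.  25.] got [135.  43.] 8547 [656.9  78.6 113.   84.5 -20.9]
exp px [-70. -25.] got [10. 37.] 1139 [628.3 181.6  54.2  24.   -4.5]
```

View pics/w3.png

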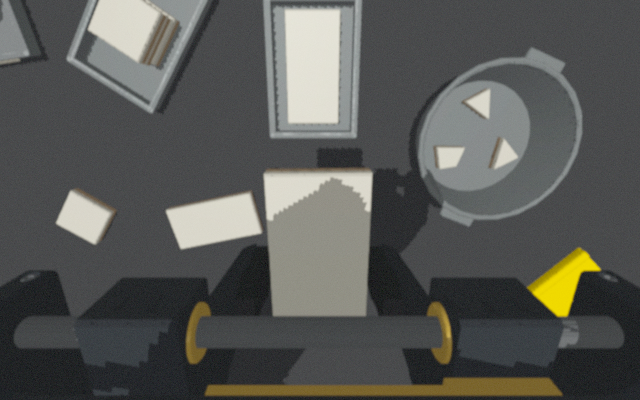

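w3: the held tile is straight at columns 264–373 with its front edge at row 173. The metro pile's top face is at (312,66), and the trays are grey, so a higher threshold separates them.

```bash
python3 - <<'E'
from h import *
look("w4",[(.665,-.084,.027)],thr=190)
E=ext("wrist",r.state())
p=toworld([[265,174],[372,174],[274,316],[366,316]],E,.2003-.0044+.012)*1e3; print(p.round(1)); 
a=np.radians(13.4);d=np.array([np.cos(a),np.sin(a)]);n=np.array([-d[1],d[0]])
c=np.array([561.6,-111.4]);print(((p-c)@np.c_[d,n]).round(1))
E
```

```text
tcp [ 561.6 -112.   200.3] close dir -76.6 j6 0.93 t 6.275
exp px [315.  68.] got [312.  64.] 5927 [663.9 -80.6  98.6  49.2  13.4]
[[ 602.3  -77.2]
 [ 613.5 -124.6]
 [ 526.8  -95.6]
 [ 538.1 -143.4]]
[[ 47.5  23.9]
 [ 47.4 -24.9]
 [-30.2  23.5]
 [-30.3 -25.7]]
```

```bash
python3 -m jog '[[[0.131,0.04,0,0],[0.131,0.04,0,0],[0,0,0,0],[0,0,-0.14,0],[0,0,-0.14,0],[0,0,-0.08,0],[0,0,-0.04,0],[0,0,-0.01,0],[0,0,0,0],[0,0,0,0]]]'
```

```text
t: 7.58
position: [0.6674, -0.0794, 0.0374]
tcp_rot: [0.0, 0.993, 0.117, 0.001]
ft_force: [0.1, 0.3, -2.0]
gripper_width: 0.559
finger_force: 25.0
```

```bash
python3 -m jog '[[[-0.0035,-0.002,0,0],[0,0,-0.005,0],[0,0,-0.003,0],[0,0,-0.003,0],[0,0,-0.002,0],[0,0,0,0],[0,0,0,0]]]'
```

```text
t: 8.45
position: [0.6654, -0.08, 0.0315]
tcp_rot: [0.0, 0.993, 0.117, 0.0]
ft_force: [-3.5, 1.2, 4.4]
gripper_width: 0.563
finger_force: 25.0
```

```bash
python3 -m jog '[[[0,0,0,0],[0,0,0,0],[0,0,0,0],[0,0,0.02,0],[0,0,0.1,0],[0,0,0.15,0],[-0.03,-0.01,0.152,0],[-0.115,-0.035,0,0],[-0.115,-0.035,0,0],[0,0,0,0]]]' 0.35; python3 - <<'E'
from h import *
look("w5",[(.664,-.081,.039)],thr=190)
E
```

```text
t: 9.7
position: [0.5592, -0.1125, 0.2007]
tcp_rot: [0.0, 0.993, 0.116, -0.0]
ft_force: [1.1, -0.4, 0.2]
gripper_width: 0.679
finger_force: 0.0
tcp [ 559.2 -112.5  200.7] close dir -76.7 j6 0.93 t 9.7
exp px [312.  65.] got [310.  61.] 6405 [663.3 -79.9  98.6  49.3  13.7]
```

View pics/w5.png

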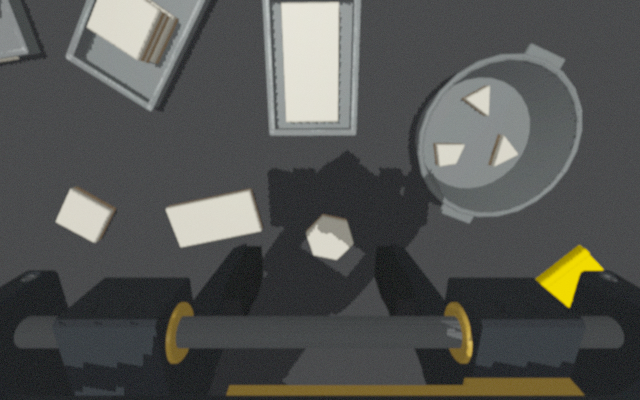

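```bash
python3 -m jog '[[[-0.022,0.029,0,0.355],[-0.022,0.029,0,0.355],[-0.022,0.029,0,0.355],[-0.022,0.029,0,0.355],[-0.022,0.029,0,0.355],[-0.022,0.029,0,0.355],[-0.022,0.029,0,0.355],[-0.022,0.029,0,0.355],[-0.022,0.029,0,0.355],[0,0,0,0.355]]]' ; python3 -m jog '[[[0,0,0,0],[0,0,0,0]]]'; python3 - <<'E'
from h import *
look("w6",[(.480,-.008,.012),(.45,.137,.012),(.489,-.144,.012)])
E
```

```text
t: 11.0
position: [0.483, -0.0067, 0.2]
tcp_rot: [0.0, 0.533, 0.846, 0.0]
ft_force: [0.8, 0.4, 0.0]
gripper_width: 0.675
finger_force: 0.0
t: 11.25
position: [0.4828, -0.0076, 0.1996]
tcp_rot: [0.0, 0.538, 0.843, 0.0]
ft_force: [0.0, 0.3, -0.4]
gripper_width: 0.675
finger_force: 0.0
tcp [482.8  -7.6 199.6] close dir 24.9 j6 -0.7 t 11.25
exp px [317. 176.] got [236. 160.] 480 [397.2 -32.   34.1  27.3 -12.3]
exp px [352.  29.] got [409. 137.] 109609 [563.   20.  628.5 354.6  24.8]
exp px [277. 277.] got [318. 350.] 14500 [ 587.7 -236.6  379.7  135.    24.8]
```

View pics/w6.png

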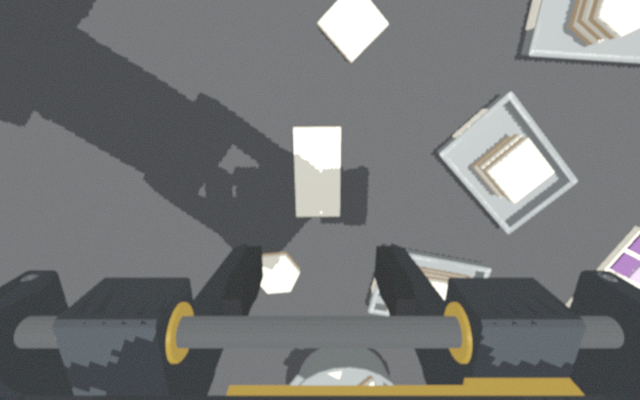

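```bash
python3 - <<'E'
from h import *
look("w7",[(.480,-.008,.012),(.45,.137,.012)],thr=180)
im=cv2.imread("pics/w6.png")
for p in((180,310),(140,300),(195,330),(30,352),(200,450),(300,250)): print(p,im[p])
E
```

```text
tcp [482.7  -7.6 199.6] close dir 24.9 j6 -0.7 t 11.3
exp px [317. 176.] got [317. 170.] 4100 [478.4  -4.7  99.6  51.6 -65.1]
exp px [352.  29.] got [353.  25.] 2730 [448.5 141.5  49.5  49.3  69.1]
(180, 310) [200 212 213]
(140, 300) [255 255 255]
(195, 330) [200 210 213]
(30, 352) [255 255 255]
(200, 450) [127 125 122]
(300, 250) [60 56 54]
```

```bash
python3 -m jog '[[[-0.01,0.006,-0.15,0],[0,0,-0.15,0],[0,0,-0.1,0],[0,0,-0.06,0],[0,0,-0.028,0],[0,0,0,0]]]' 0.7 ; python3 -m jog '[[[0,0,0,0],[0,0,0,0],[0,0,0,0],[0,0,0,0],[0,0,0,0]]]' -1 25
```

```text
t: 12.1
position: [0.4784, -0.0053, 0.0043]
tcp_rot: [-0.0, 0.537, 0.844, -0.0]
ft_force: [0.0, 0.3, 0.9]
gripper_width: 0.849
finger_force: 0.0
t: 12.72
position: [0.4787, -0.0053, 0.005]
tcp_rot: [0.001, 0.537, 0.844, 0.0]
ft_force: [-0.1, 0.6, 5.8]
gripper_width: 0.565
finger_force: 25.0
```

```bash
python3 -m jog '[[[0,0,0.04,0],[0,0,0.15,0],[0.02,-0.027,0.15,-0.355],[0.02,-0.027,0.15,-0.355],[0.028,-0.036,0,-0.355],[0.028,-0.036,0,-0.355],[0.028,-0.036,0,-0.355],[0.028,-0.036,0,-0.355],[0.028,-0.036,0,-0.355],[0.028,-0.033,0,-0.355]]]' ; python3 -m jog '[[[0,0,0,-0.355],[0,0,0,-0.355],[0,0,0,0],[0,0,0,0]]]'; python3 - <<'E'
from h import *
look("w8",[(.664,-.081,.039)],thr=185)
E
```

```text
t: 13.98
position: [0.5614, -0.1124, 0.2]
tcp_rot: [-0.0, 0.958, 0.287, -0.0]
ft_force: [-0.2, 0.6, -1.3]
gripper_width: 0.559
finger_force: 25.0
t: 14.48
position: [0.5613, -0.1119, 0.2002]
tcp_rot: [-0.0, 0.993, 0.118, -0.0]
ft_force: [0.2, -0.6, -1.3]
gripper_width: 0.563
finger_force: 25.0
tcp [ 561.3 -111.9  200.2] close dir -76.4 j6 0.93 t 14.475
exp px [312.  67.] got [311.  63.] 6414 [663.4 -79.8  98.8  49.5  13.8]
```

View pics/w8.png

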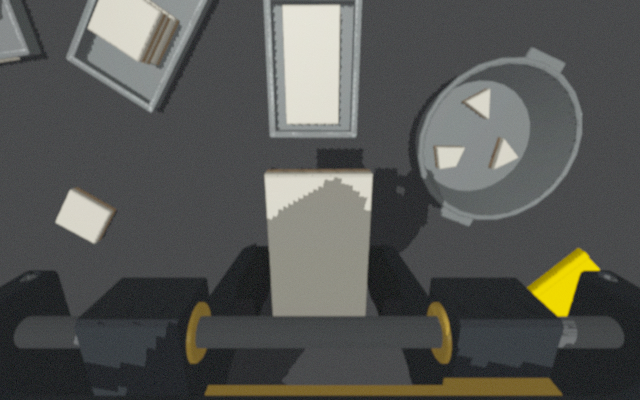

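```bash
python3 -m jog '[[[0.13,0.039,0,0],[0.13,0.039,0,0],[0,0,0,0],[0,0,-0.14,0],[0,0,-0.13,0],[0,0,-0.07,0],[0,0,-0.03,0],[0,0,-0.008,0],[0,0,0,0],[0,0,0,0]]]'
```

```text
t: 15.78
position: [0.6659, -0.0809, 0.0504]
tcp_rot: [0.0, 0.993, 0.117, 0.001]
ft_force: [0.3, 0.7, -1.8]
gripper_width: 0.562
finger_force: 25.0
```

```bash
python3 -m jog '[[[0,0,-0.007,0],[0,0,-0.004,0],[0,0,-0.003,0],[0,0,-0.0025,0],[0,0,0,0],[0,0,0,0]]]'
```

```text
t: 16.52
position: [0.6654, -0.0808, 0.044]
tcp_rot: [0.0, 0.993, 0.117, 0.0]
ft_force: [-4.5, 1.0, 8.3]
gripper_width: 0.561
finger_force: 25.0
```

```bash
python3 -m jog '[[[0,0,0,0],[0,0,0,0],[0,0,0,0],[0,0,0.02,0],[0,0,0.1,0],[0,0,0.14,0],[-0.11,-0.039,0.13,0.145],[-0.112,-0.039,0,0.145],[-0.112,-0.039,0,0.145],[-0.112,-0.038,0,0.145]]]' 0.35; python3 -m jog '[[[0,0,0,0],[0,0,0,0]]]' 0.7; python3 - <<'E'
from h import *
look("w9",[(.664,-.081,.051),(.487,-.143,.012)],thr=170)
E
```

```text
t: 17.77
position: [0.4903, -0.1415, 0.1937]
tcp_rot: [0.0, 0.966, 0.26, 0.0]
ft_force: [-0.2, 0.4, 1.0]
gripper_width: 0.677
finger_force: 0.0
t: 18.02
position: [0.4924, -0.1413, 0.1937]
tcp_rot: [0.0, 0.966, 0.259, 0.001]
ft_force: [0.2, 0.6, -0.2]
gripper_width: 0.845
finger_force: 0.0
tcp [ 492.4 -141.3  193.7] close dir -60.0 j6 0.54 t 18.025
exp px [362. -34.] got [347.  29.] 5722 [623.4 -89.9  82.   57.8 -76.4]
exp px [318. 182.] got [317. 180.] 1871 [ 487.5 -141.8   56.3   51.7  -29.1]
```

View pics/w9.png

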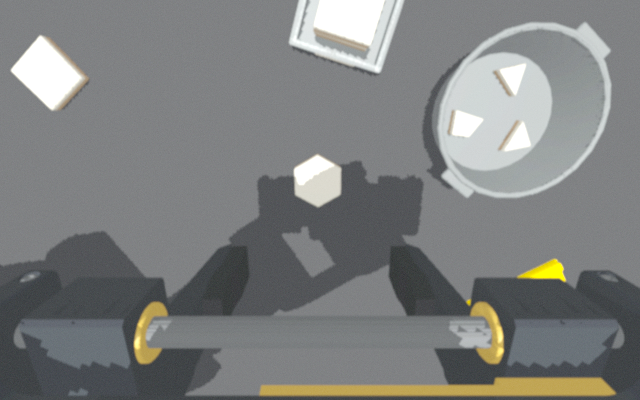

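```bash
python3 -m jog '[[[-0.011,-0.001,-0.15,0],[0,0,-0.15,0],[0,0,-0.1,0],[0,0,-0.05,0],[0,0,-0.023,0],[0,0,0,0]]]' ; python3 -m jog '[[[0,0,0,0],[0,0,0,0],[0,0,0,0],[0,0,0,0],[0,0,0,0]]]' -1 25
```

```text
t: 18.82
position: [0.4878, -0.1414, 0.0037]
tcp_rot: [-0.0, 0.966, 0.259, -0.0]
ft_force: [0.3, -0.6, -0.0]
gripper_width: 0.852
finger_force: 0.0
t: 19.45
position: [0.4876, -0.1417, 0.0044]
tcp_rot: [0.0, 0.966, 0.259, 0.0]
ft_force: [-1.3, 0.6, 5.4]
gripper_width: 0.562
finger_force: 25.0
```

```bash
python3 -m jog '[[[0,0,0.04,0],[0,0,0.15,0],[0,0,0.15,0],[0.02,0.09,0.12,0],[0.048,0.138,0,0.15],[0.048,0.138,0,0.15],[0.048,0.138,0,0.15],[0.048,0.138,0,0.15],[0.052,0.135,0,0.147],[0,0,0,0]]]' ; python3 -m jog '[[[0,0,0,0],[0,0,0,0]]]'; python3 - <<'E'
from h import *
look("w10",[(.655,.247,.039),(.66,.084,.039)],thr=190)
E
```

```text
t: 20.7
position: [0.593, 0.1725, 0.187]
tcp_rot: [-0.0, 0.9, 0.436, -0.0]
ft_force: [0.2, -1.3, -0.9]
gripper_width: 0.563
finger_force: 25.0
t: 20.95
position: [0.5927, 0.168, 0.1879]
tcp_rot: [-0.0, 0.901, 0.433, -0.0]
ft_force: [0.1, -0.8, -0.3]
gripper_width: 0.561
finger_force: 25.0
tcp [592.7 168.  187.9] close dir -38.7 j6 0.76 t 20.95
exp px [319.  74.] got [319.  70.] 1781 [656.4 251.1 119.9  82.4  21.4]
exp px [424. 207.] got [428. 196.] 1873 [662.5  91.9  54.8  51.8  69.5]
```

View pics/w10.png

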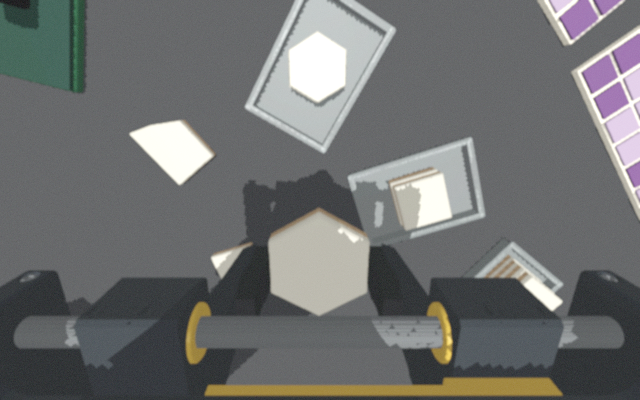

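```bash
python3 - <<'E'
from h import *
look("w11",[(.655,.247,.039),(.66,.084,.039)],thr=225)
st=r.state();E=ext("wrist",st)
p=toworld([[319,211],[319,316],[269,262],[369,262]],E,st["position"][2]-.0044+.012)*1e3
a=np.radians(51.3);d=np.array([np.cos(a),np.sin(a)]);n=np.array([-d[1],d[0]])
print(((p-st["position"][:2]*1e3)@np.c_[d,n]).round(1))
E
```

```text
tcp [592.8 168.  188.1] close dir -38.7 j6 0.76 t 21.0
exp px [319.  74.] got [317.  66.] 3021 [657.3 252.8  54.8  49.5  52.8]
exp px [424. 207.] got [432. 200.] 1325 [668.   86.9  47.4  34.7  69. ]
[[ 30.2   0.8]
 [-29.6   0.9]
 [  3.   25.9]
 [  2.9 -24.2]]
```

```bash
python3 -m jog '[[[0.081,0.105,0,0],[0.081,0.105,0,0],[0,0,0,0],[0,0,-0.13,0],[0,0,-0.12,0],[0,0,-0.06,0],[0,0,-0.025,0],[0,0,-0.008,0],[0,0,0,0],[0,0,0,0]]]'
```

```text
t: 22.3
position: [0.6581, 0.2533, 0.0518]
tcp_rot: [0.0, 0.901, 0.434, 0.001]
ft_force: [1.0, -0.3, -0.1]
gripper_width: 0.561
finger_force: 25.0
```

```bash
python3 -m jog '[[[0,-0.0025,-0.007,0],[0,0,-0.006,0],[0,0,-0.003,0],[0,0,-0.002,0],[0,0,-0.002,0],[0,0,0,0],[0,0,0,0]]]'
```

```text
t: 23.18
position: [0.6576, 0.2523, 0.0435]
tcp_rot: [0.0, 0.901, 0.434, 0.0]
ft_force: [-3.0, -0.3, 5.9]
gripper_width: 0.564
finger_force: 25.0
```

```bash
python3 -m jog '[[[0,0,0,0],[0,0,0,0],[0,0,0,0],[0,0,0.02,0],[0,0,0.1,0],[0,0,0.13,0],[-0.05,-0.07,0.11,0],[-0.055,-0.07,0,0],[-0.055,-0.07,0,0],[0,0,0,0]]]' 0.35; python3 - <<'E'
from h import *
look("w12",[(.657,.252,.051)],thr=225)
E
python3 -m jog '[[[-0.09,-0.017,0,0.155],[-0.09,-0.017,0,0.155],[-0.09,-0.017,0,0.155],[-0.09,-0.017,0,0.155],[0,0,0,0],[0,0,0,0]]]' 0.7;  python3 - <<'E'
from h import *
look("w13",[(.449,.141,.012)],thr=170)
E
```

```text
t: 24.42
position: [0.593, 0.167, 0.1878]
tcp_rot: [0.0, 0.901, 0.433, 0.0]
ft_force: [1.3, 0.5, 1.1]
gripper_width: 0.673
finger_force: 0.0
tcp [593.  167.  187.8] close dir -38.7 j6 0.76 t 24.425
exp px [316.  66.] got [315.  65.] 3286 [656.4 252.5  56.   49.2  -8.6]
t: 25.22
position: [0.451, 0.1415, 0.187]
tcp_rot: [0.0, 0.823, 0.568, 0.001]
ft_force: [0.4, 0.4, -0.2]
gripper_width: 0.851
finger_force: 0.0
tcp [451.  141.5 187. ] close dir -20.8 j6 0.42 t 25.225
exp px [318. 180.] got [317. 177.] 2131 [448.8 143.1  50.2  49.1 -20.9]
```

```bash
python3 -c "
import cv2
cv2.imwrite('pics/m1.png',cv2.hconcat([cv2.imread('pics/w12.png')[:,200:500],cv2.imread('pics/w13.png')[:,100:600]]))"
```

```text
(no output)
```

View pics/m1.png

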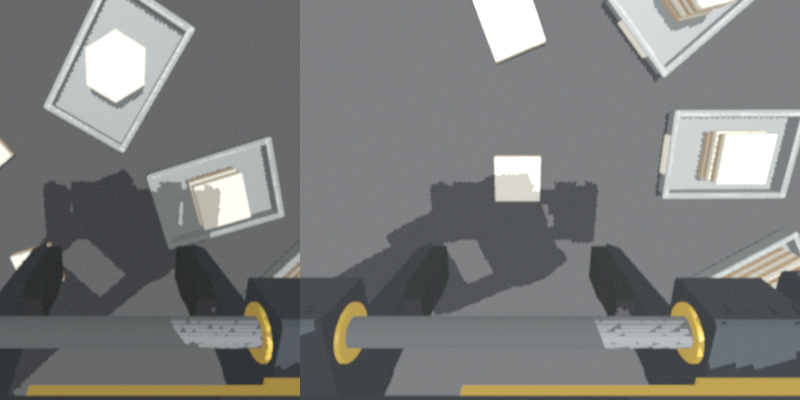

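```bash
python3 -m jog '[[[-0.005,0.003,-0.15,0],[0,0,-0.15,0],[0,0,-0.09,0],[0,0,-0.045,0],[0,0,-0.021,0],[0,0,0,0]]]' ; python3 -m jog '[[[0,0,0,0],[0,0,0,0],[0,0,0,0],[0,0,0,0],[0,0,0,0]]]' -1 25
```

```text
t: 26.02
position: [0.4482, 0.1424, 0.004]
tcp_rot: [-0.0, 0.823, 0.568, -0.0]
ft_force: [-0.5, -0.2, -0.4]
gripper_width: 0.847
finger_force: 0.0
t: 26.65
position: [0.448, 0.1422, 0.0047]
tcp_rot: [0.0, 0.823, 0.568, 0.0]
ft_force: [-0.1, -0.5, 6.2]
gripper_width: 0.539
finger_force: 25.0
```

```bash
python3 -m jog '[[[0,0,0.04,0],[0,0,0.15,0],[0,0,0.15,0],[0.077,-0.063,0.12,0],[0.093,-0.078,0,0],[0.093,-0.078,0,0],[0.093,-0.078,0,0],[0.091,-0.076,0,0],[0,0,0,0],[0,0,0,0]]]' ; python3 - <<'E'
from h import *
look("w14",[(.662,.086,.039)],thr=225)
E
```

```text
t: 27.9
position: [0.6258, -0.0065, 0.1877]
tcp_rot: [-0.001, 0.823, 0.568, -0.0]
ft_force: [0.0, 0.5, -0.2]
gripper_width: 0.535
finger_force: 25.0
tcp [625.8  -6.5 187.7] close dir -20.8 j6 0.16 t 27.9
exp px [321.  76.] got [321.  72.] 3201 [662.4  88.9  48.   47.2 -20.9]
```

View pics/w14.png

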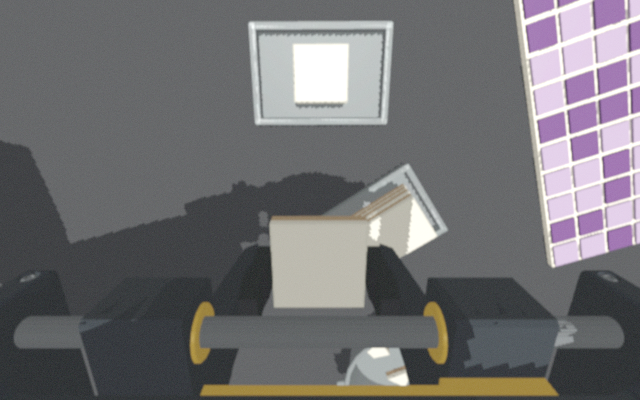

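```bash
python3 -m jog '[[[0.047,0.119,0,0],[0.046,0.118,0,0],[0,0,0,0],[0,0,-0.13,0],[0,0,-0.12,0],[0,0,-0.06,0],[0,0,-0.025,0],[0,0,-0.007,0],[0,0,0,0],[0,0,0,0]]]'
```

```text
t: 29.2
position: [0.6641, 0.0878, 0.0525]
tcp_rot: [0.001, 0.823, 0.568, 0.001]
ft_force: [-0.4, -0.5, -0.0]
gripper_width: 0.538
finger_force: 25.0
```

```bash
python3 -m jog '[[[-0.002,0.001,-0.007,0],[0,0,-0.007,0],[0,0,-0.003,0],[0,0,-0.0025,0],[0,0,-0.002,0],[0,0,0,0],[0,0,0,0]]]'
```

```text
t: 30.08
position: [0.6629, 0.0882, 0.0438]
tcp_rot: [0.0, 0.823, 0.568, 0.0]
ft_force: [-4.1, 0.2, 5.4]
gripper_width: 0.539
finger_force: 25.0
```

```bash
python3 -m jog '[[[0,0,0,0],[0,0,0,0],[0,0,0,0],[0,0,0.02,0],[0,0,0.1,0],[0,0,0.13,0],[-0.031,-0.079,0.11,0],[-0.031,-0.079,0,0],[-0.031,-0.079,0,0],[0,0,0,0]]]' 0.35; python3 - <<'E'
from h import *
look("w15",[(.662,.088,.051)],thr=225)
E
python3 -m jog '[[[-0.054,0.121,0,0.11],[-0.054,0.121,0,0.11],[-0.054,0.121,0,0.11],[-0.054,0.121,0,0.11],[-0.054,0.121,0,0.11],[-0.053,0.121,0,0.11],[0,0,0,0],[0,0,0,0],[0,0,0,0]]]' 0.7;  python3 - <<'E'
from h import *
look("w16",[(.497,.283,.012)],thr=170)
E
```

```text
t: 31.32
position: [0.6253, -0.0083, 0.1877]
tcp_rot: [0.0, 0.824, 0.567, 0.0]
ft_force: [0.1, 0.6, -0.4]
gripper_width: 0.674
finger_force: 0.0
tcp [625.3  -8.3 187.7] close dir -21.0 j6 0.16 t 31.325
exp px [320.  71.] got [319.  69.] 3470 [661.6  88.4  47.8  47.4 -21.1]
t: 32.5
position: [0.4971, 0.2831, 0.1869]
tcp_rot: [0.0, 0.719, 0.695, 0.0]
ft_force: [0.4, -0.7, -0.3]
gripper_width: 0.855
finger_force: 0.0
tcp [497.1 283.1 186.9] close dir -2.0 j6 0.35 t 32.5
exp px [320. 179.] got [316. 173.] 2775 [494.6 291.2  70.8  52.3  89.3]
```

View pics/w16.png

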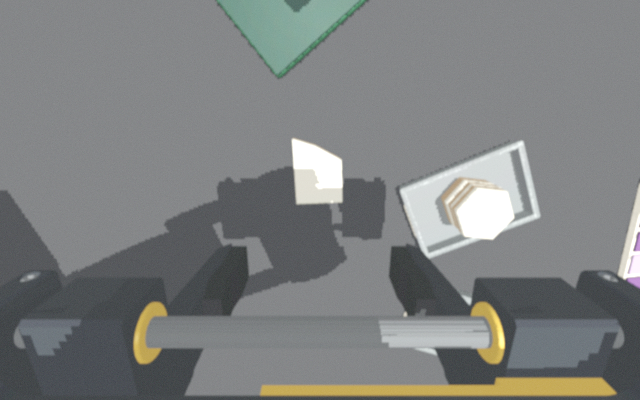

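```bash
python3 -m jog '[[[-0.006,0.006,-0.15,0.045],[0,0,-0.15,0],[0,0,-0.09,0],[0,0,-0.045,0],[0,0,-0.021,0],[0,0,0,0]]]' ; python3 -m jog '[[[0,0,0,0],[0,0,0,0],[0,0,0,0],[0,0,0,0],[0,0,0,0]]]' -1 25
```

```text
t: 33.3
position: [0.4944, 0.2858, 0.0045]
tcp_rot: [-0.0, 0.711, 0.703, -0.0]
ft_force: [0.0, -0.9, -0.1]
gripper_width: 0.848
finger_force: 0.0
t: 33.92
position: [0.4945, 0.2864, 0.005]
tcp_rot: [0.0, 0.711, 0.703, 0.001]
ft_force: [-1.2, -0.4, 5.7]
gripper_width: 0.566
finger_force: 25.0
```

```bash
python3 -m jog '[[[0,0,0.04,0],[0,0,0.15,0],[0,0,0.15,0],[0.037,-0.1,0.1,0],[0.037,-0.14,0,0],[0.037,-0.14,0,0],[0.037,-0.14,0,0],[0.037,-0.14,0,0],[0.037,-0.14,0,0],[0.037,-0.14,0,0]]]' ; python3 -m jog '[[[0.037,-0.14,0,0],[0.037,-0.14,0,0],[0.037,-0.14,0,0],[0.034,-0.138,0,0],[0,0,0,0],[0,0,0,0]]]'
```

```text
t: 35.17
position: [0.5976, -0.0915, 0.1813]
tcp_rot: [-0.0, 0.711, 0.703, 0.0]
ft_force: [1.3, 0.1, -0.2]
gripper_width: 0.562
finger_force: 25.0
t: 35.92
position: [0.6554, -0.3122, 0.1807]
tcp_rot: [-0.0, 0.711, 0.703, 0.0]
ft_force: [0.6, 0.9, -1.2]
gripper_width: 0.563
finger_force: 25.0
```

```bash
python3 -m jog '[[[-0.036,0.108,0,0],[0,0,0,0],[0,0,-0.1,0],[0,0,-0.1,0],[0,0,-0.08,0],[0,0,-0.06,0],[0,0,-0.03,0],[0,0,-0.015,0],[0,0,0,0]]]'
```

```text
t: 37.05
position: [0.6416, -0.2697, 0.0271]
tcp_rot: [0.0, 0.711, 0.703, 0.0]
ft_force: [0.3, 0.0, -0.5]
gripper_width: 0.562
finger_force: 25.0
```

```bash
python3 -m jog '[[[0,0,-0.007,0],[0,0,-0.005,0],[0,0,0,0]]]'; python3 -m jog '[[[0,0,0,0],[0,0,0,0],[0,0,0,0],[0,0,0.04,0],[0,0,0.1,0],[0,0,0.14,0],[0,0,0.15,0],[-0.05,-0.1,0,0],[-0.1,-0.1,0,0],[-0.1,-0.1,0,0]]]' 0.35;  python3 -m jog '[[[-0.1,-0.1,0,0],[-0.1,-0.1,0,0],[0,0,0,0]]]'; python3 - <<'E'
from h import *
im=r.camera("top"); im2=r.camera("scene")
a=cv2.resize(im[120:270,110:520],None,fx=1.9,fy=1.9,interpolation=cv2.INTER_CUBIC)
b=cv2.resize(im2[120:320,180:440],None,fx=1.5,fy=1.5,interpolation=cv2.INTER_CUBIC)
o=np.zeros((590,790,3),np.uint8); o[:a.shape[0],:a.shape[1]]=a; o[a.shape[0]:a.shape[0]+b.shape[0],:b.shape[1]]=b[:590-a.shape[0]]
cv2.imwrite("pics/f1.png",o[:,:,::-1])
E
```

```text
t: 37.42
position: [0.6414, -0.2699, 0.0221]
tcp_rot: [0.0, 0.711, 0.703, 0.0]
ft_force: [-0.8, -0.2, 1.9]
gripper_width: 0.563
finger_force: 25.0
t: 38.67
position: [0.5401, -0.3907, 0.195]
tcp_rot: [0.001, 0.711, 0.703, -0.0]
ft_force: [0.3, -0.4, -0.8]
gripper_width: 0.674
finger_force: 0.0
t: 39.05
position: [0.4586, -0.4724, 0.1948]
tcp_rot: [0.001, 0.713, 0.701, -0.0]
ft_force: [0.6, 0.0, -0.5]
gripper_width: 0.676
finger_force: 0.0
```

View pics/f1.png

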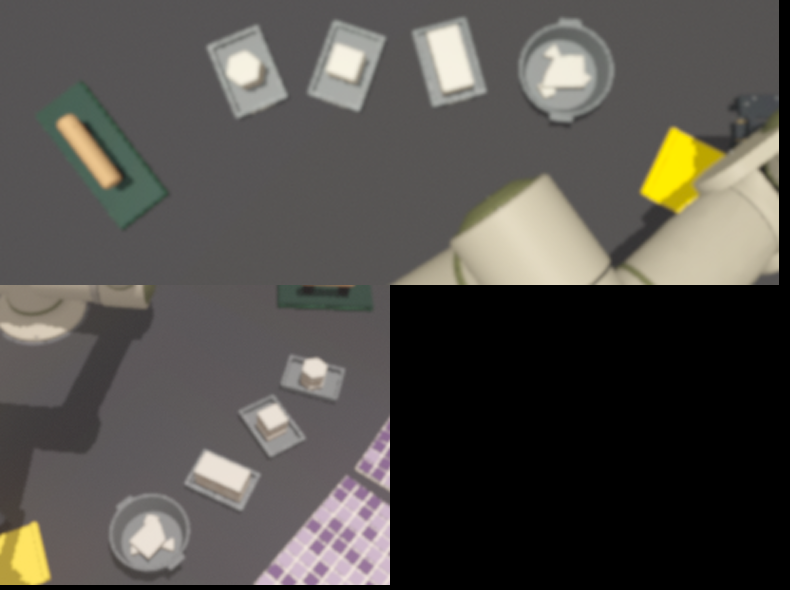

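The combined view shows all five tiles off the bench: one on the hexagon pile, one on the square pile, two on the metro pile, and the broken piece in the tub. I'll check the second metro tile's alignment from the top view before handing in.

```bash
python3 - <<'E'
from h import *
for cam in("top","scene"):
    im=r.camera(cam); E=ext(cam)
    m=(im.min(2)>190).astype(np.uint8); n,lab,s,c=cv2.connectedComponentsWithStats(m)
    p=topix([[.664,-.081,.051]],E)[0]
    i=min((i for i in range(1,n) if s[i,4]>60),key=lambda i:np.hypot(*(c[i]-p)))
    print(cam,p.round(),c[i].round(),s[i,4],rect(lab==i,E,.051))
E
```

```text
top [346. 150.] [347. 150.] 526 [663.5 -82.1  99.1  50.5  13.9]
scene [328. 244.] [328. 244.] 475 [663.4 -81.2  97.6  48.2  13.8]
```

```bash
python3 -c "
from bench import r
print(r.finish_job())"
```

```text
the job is handed in; nothing more can be done
None
```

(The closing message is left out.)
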